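Tip the pralines out into the serving dish

ROBOT

A 6-joint arm with a two-finger parallel gripper is mounted at the origin on the work surface. World frame = base frame: x ahead of the robot, y to its left, z up, the work surface at z = 0. Lengths are in m, angles in rad, forces in N, time in s.
With the tool pointing down it reaches from about 0.275 to 0.825 m from the base axis. Payload 4.9 kg.
Tool frame: the origin (TCP) lies midway between the tips of the shut fingers; the grasp point (between the pads) lies 19 mm behind it (manip.hold_point_z is the x of the grasp point in the tool frame, in m); x points along the fingers, z is the direction in which the jaws open and shut, and the axes are right-handed (so a half turn about x gives the same grasp; the last joint's range is limited). The gripper opens to 85 mm and grips with 20 to 120 N. Pads are 22 mm wide; open, the fingers measure 114 mm over their backs; the gripper's body (76 mm by 85 mm) begins 54 mm behind the grasp point. The pads swing forward as they close: fully open they stand 13 mm farther back than shut.
Start: joints at [1.034, 0.326, -0.193, 1.052, 0, 1.437], TCP at [0.216, 0.506, 0.231] pointing down, gripper open.
Joint ranges: [-2.65, 2.65], [-0.97, 1.79], [-1.3, 1.35], [-1.93, 2.1], [-1.47, 1.37], [-3.14, 3.14]. Speed limits (rad/s): [2.57, 2.57, 3.14, 3.14, 3.14, 3.14].

INTERFACE

Orientations are given as [roll, pitch, yaw] about the fixed x, y, z axes, in that order (R = Rz(yaw) Ry(pitch) Rx(roll)).
In Python, from workcell import manip, read_camera gives the robot as it stands.
- The arm moves only by the tool servo_tool, never from a script. Its argument "deltas" is a list of rows, each a list of 3 entries, a list of its own where there are three numbers: the shift along the tool's x, y, z in cm, then the turn, a rotation vector about the tool's x, y, z in rad, then the opening, from 0 (shut) to 1 (fully open). In form: [[[x, y, z], [rx, ry, rz], claw], ...]. A call has 1 to 5 rows; each row shifts and turns the commanded pose from where the row before left it, along the tool's axes as they then stand; what a row does not reach is not made up. A row lasts 1/8 s, in which the tool goes at most 62.5 mm and 10.7 degrees, less where a joint would pass 70% of its speed; a pose out of reach is approached as far as the arm can. A call is refused whole if a number of a shift passes 6.25 or a number of a turn 0.188, either way. A call with a gripper value outside its range is refused whole. The fingers move at their own pace and stop on an object; "force" is the grip in N (left out, the last holds). Time passes only in rows, so rows that do not move let the fingers close. It gives the time, the measured TCP pose, the force and the opening at its end, in the units of the state.
- manip.read_state(): the state, without advancing time (a new reading comes with each control period).
- read_camera(name): name is "scene" or "top"; returns a dict with "img" (384x512x3 uint8, red, green, blue), "z_map" (384x512 float32, m along the optical axis (not along the pixel's ray), 0 where there is no reading), "camera_matrix" (3x3 intrinsics, pixels), "world_to_cam" (4x4, takes a point from world to camera coordinates). Camera axes: x right, y up, looking along -z (the intrinsics and any distortion apply to the point x, -y, -z); pixel columns grow to the right and rows downward; lengths in m; the calibration is good to about 2 mm. A picture is of the moment at which its call begins.
- manip.job_done(): hands the job in, once; it reports no verdict.
The state is a dict: "t": time; "joint_pos": joint angles; "qd": joint speeds; "joint_efforts": joint torques, N m; "position": TCP position; "tool_rot": TCP orientation; "ft_force": force on the tool from outside, world axes, zero at the start; "ft_torque": the same for the moment, N m; "finger_gap": opening from 0.0 (shut) to 1.0 (fully open).
Only numpy, scipy, OpenCV 4.12 (cv2) and the standard library are available. Lean on these libraries where they do the work, as an engineer would, in place of code of your own. Each camera call takes 0.05 s, during which the arm holds its last target. There are 200 camera calls.

TASK

Slide the blue dish up to the tipping stand, its plain end square against the stand's foot (within a centimetre) and centred under the hopper's lip. Then tip the hopper by its black bar until the red pointer lines up with the green marker, without going more than about ten degrees past it, keep it there until all three gold pralines have rolled into the dish, and bring the hopper back level, leaving the dish in place with the pralines in it. Leave the marker, jar, bowl and spoon alone.

Things in the scene. Friction and masses are not known exactly. Their poses are not given: they have to be found in the camera images.
- stand: Fixed steel stand. Origin on the table under the hinge axis, midway between two 146 mm uprights (x = +-69 mm). Own axes: x along the hinge, y the pouring direction, z up. Hinge axis 130 mm above the table. Foot plate 170 (x) x 115 x 12 mm, from y = -80 to +35 mm. At x = 80 mm a thin white arc scale, radius 100 mm about the hinge, from straight up to 67 degrees towards +y.
- hopper (a joint): Tipping angle of the aluminium hopper, rad: 0 level (a stop), growing as its lip dips towards the stand's +y; stop at 1.3. Hinge friction (0.4 N m, about 3 N at the bar) holds it wherever it is left. A scoop 96 mm wide inside; the pralines lie in a V pocket behind a ramp rising 30 degrees to the lip, stay in until about 0.53 rad, then roll out over the lip.
- bar_mid (a point): Middle of the hopper's black round crossbar: 14 mm diameter, parallel to the hinge, 104 mm free between its end arms, 140 mm from the hinge axis. Hopper level: at y = -70 mm in the stand's frame, 251 mm above the table. Free all round and above; push it, or straddle it from above: it swings about the hinge towards the stand's +y and tips the hopper.
- pointer_tip (a point): Tip of the hopper's red pointer, 100 mm from the hinge axis, just outside the arc scale (x = 86 mm in the stand's frame); it points straight up with the hopper level and turns with it.
- marker_tip (a point): Foot of the green marker (a 12 x 8 x 26 mm tab standing outward on the arc scale), at 100 mm from the hinge axis in the pointer's plane; when the red pointer lines up with the marker this point coincides with the pointer tip.
- marker (a joint): Angle of the green marker on the scale, rad, from straight up towards the stand's +y: the hopper is lined up with it when joint hopper has this same value (0.68 to 0.95). Stiffly clamped; leave it where it is.
- lip (a point): Middle of the hopper's lip, over which the pralines roll out: level hopper, 55 mm ahead of (+y) and 6 mm above the hinge axis.
- dish: Loose blue plastic dish, about 0.45 kg, 180 (x) x 160 (y) x 32 mm high, walls 6 mm, open on top. Origin: centre of its underside. At its +y end an upright grip plate, 70 mm wide (x), 12 mm thick (y), 56 mm high, centred at y = +86 mm. When its plain end touches the stand's foot plate squarely, its origin is at y = 115 mm in the stand's frame and its y axis along the stand's.
- praline1_center (a point): Centre of a round gold-foil praline, 28 mm diameter, 14 g, loose; starts in the hopper's pocket.
- praline2_center (a point): Centre of a round gold-foil praline, 28 mm diameter, 14 g, loose; starts in the hopper's pocket.
- praline3_center (a point): Centre of a round gold-foil praline, 28 mm diameter, 14 g, loose; starts in the hopper's pocket.
- jar: Bystander: full brown jar with lid, 84 mm diameter, 120 mm tall, origin under its centre. Leave it alone.
- bowl: Bystander: white bowl, 110 mm across, 50 mm tall, origin under its centre. Leave it alone.
- spoon: Bystander: spoon 190 mm long lying on the table, along its own x. Leave it alone.

How it is judged:
On the way, in this order (a step that is already met when the one before it is completed fails the run):
1. the dish stands under the lip, close and square against the stand's foot, the hopper still near level (x of dish in the frame of stand between -0.03 and 0.03 m and y of dish in the frame of stand between 0.1 and 0.132 m and angle between the y axis of dish and the y axis of stand, either way round below 0.17 rad and angle between dish's own z axis and vertical below 0.08 rad and value of joint hopper below 0.2 rad), for 0.2 s.
2. the pointer is lined up with the green marker while all three pralines lie in the dish (distance between pointer_tip and marker_tip below 0.009 m and x of praline1_center in the frame of dish between -0.085 and 0.085 m and y of praline1_center in the frame of dish between -0.075 and 0.075 m and z of praline1_center in the frame of dish between 0 and 0.04 m and x of praline2_center in the frame of dish between -0.085 and 0.085 m and y of praline2_center in the frame of dish between -0.075 and 0.075 m and z of praline2_center in the frame of dish between 0 and 0.04 m and x of praline3_center in the frame of dish between -0.085 and 0.085 m and y of praline3_center in the frame of dish between -0.075 and 0.075 m and z of praline3_center in the frame of dish between 0 and 0.04 m), for 0.3 s.
At the end, for the whole second after the job is handed in: The hopper is level again (within 0.06 rad), all three pralines are inside the dish, and the dish stands flat and still under the lip: within 17 mm of the foot plate, within 30 mm of centred, square within 0.17 rad (value of joint hopper below 0.06 rad and x of dish in the frame of stand between -0.03 and 0.03 m and y of dish in the frame of stand between 0.1 and 0.132 m and angle between the y axis of dish and the y axis of stand, either way round below 0.17 rad and angle between dish's own z axis and vertical below 0.08 rad and x of praline1_center in the frame of dish between -0.085 and 0.085 m and y of praline1_center in the frame of dish between -0.075 and 0.075 m and z of praline1_center in the frame of dish between 0 and 0.04 m and x of praline2_center in the frame of dish between -0.085 and 0.085 m and y of praline2_center in the frame of dish between -0.075 and 0.075 m and z of praline2_center in the frame of dish between 0 and 0.04 m and x of praline3_center in the frame of dish between -0.085 and 0.085 m and y of praline3_center in the frame of dish between -0.075 and 0.075 m and z of praline3_center in the frame of dish between 0 and 0.04 m and linear speed of dish below 0.02 m/s); the robot touches nothing.
It fails at once if the hopper is tipped more than 20 mm (at the pointer tip) past the green marker (y of pointer_tip in the frame of marker_tip above 0.02 m).
It fails at once if the green marker is shifted by more than 6 mm (distance of marker_tip from where it was at the start of the episode above 0.006 m).
It fails at once if the jar is shifted by more than 25 mm (distance of jar from where it was at the start of the episode above 0.025 m).
It fails at once if the bowl is shifted by more than 25 mm (distance of bowl from where it was at the start of the episode above 0.025 m).
It fails at once if the spoon is shifted by more than 25 mm (distance of spoon from where it was at the start of the episode above 0.025 m).
It also fails if it takes over 64 s, if anything falls off the work surface, if the arm or the gripper's body presses on something with over 40 N, if the wrist force passes 120 N, or if a joint passes its speed limit or range.

## Working session

There is one attempt and no reset: what is moved stays moved. The work goes in short steps, Python scripts to look and compute and a tool call to move; the robot and the scene stay as the last step left them, time stands still between calls to the robot, and variables do not carry over. Pictures are saved under pics/ and viewed, about 8 in all and at most 12, crops included, and the job is handed in when it is done.

Besides the shell and the picture viewer there is one more tool, called after "Request:" as name([rows], argument=value, ...), one row to a line, values as JSON. servo_tool: Moves the arm, as the interface text tells. Its arguments: {"type":"object","properties":{"deltas":{"type":"array","items":{"type":"array"}},"force":{"type":"number"}},"required":["deltas"]}

```bash
mkdir -p pics; ls
cat > h.py <<'E'
import numpy as np, cv2
from workcell import manip, read_camera
def world(c):
    z=c["z_map"].astype(float); K=c["camera_matrix"]; v,u=np.mgrid[:z.shape[0],:z.shape[1]]
    P=np.stack([(u-K[0,2])/K[0,0]*z,-(v-K[1,2])/K[1,1]*z,-z,np.ones_like(z)],-1)
    W=(P@np.linalg.inv(c["world_to_cam"]).T)[...,:3]; W[z==0]=np.nan
    return W
def save(c,n): cv2.imwrite(n,c["img"][...,::-1])
E
python3 - <<'E'
from h import *
print(manip.read_state())
a=read_camera("scene");b=read_camera("top")
np.savez("f0.npz",a=a["img"],b=b["img"],wa=world(a),wb=world(b))
cv2.imwrite("pics/0a.png",a["img"][...,::-1]);cv2.imwrite("pics/0b.png",b["img"][...,::-1])
E
```

```text
pics
{'t': 0.0, 'joint_pos': array([ 1.03380108e+00,  3.26910143e-01, -1.93594832e-01,  1.05202400e+00,
       -1.58628079e-07,  1.43659677e+00]), 'qd': array([ 0.00240919,  0.00207088, -0.00025427, -0.00082499, -0.00096093,
       -0.00035751]), 'joint_efforts': array([-1.75968060e-03, -4.43408954e+01,  2.62436646e+01,  1.56305119e-02,
       -3.37206720e-04,  1.00880507e-05]), 'position': array([0.21527749, 0.5054712 , 0.23051607]), 'tool_rot': array([ 3.00748465,  1.56906368, -2.10770002]), 'ft_force': array([ 0.0709326 , -0.29738568, -0.51836424]), 'ft_torque': array([-0.00436004,  0.01106462, -0.00727632]), 'finger_gap': 1.0035283922912592}
```

View pics/0a.png

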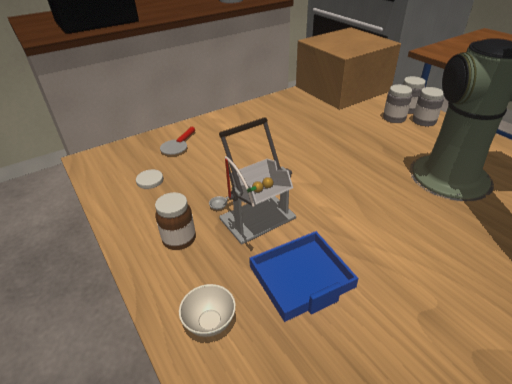

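View pics/0b.png

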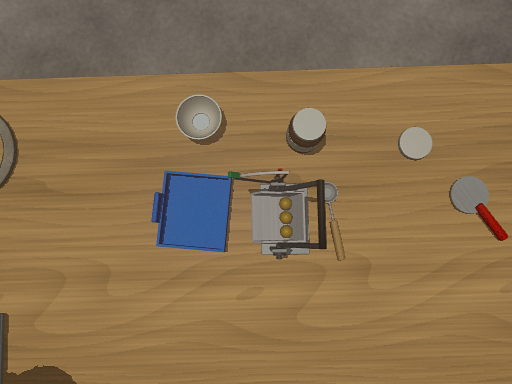

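The scene view shows the stand (255,190), the dish (302,273) with its grip plate at (325,300), and the jar, bowl and spoon. The top view shows the stand at (280,218) pouring left, the dish at (195,211) with its plate at (157,207), the black bar at (322,214), the green marker at (234,175) and the red pointer at (280,171). Next I'll measure the poses.

Run:
```python
from h import *
f=np.load("f0.npz")
for k in "ab":
    im=f[k].astype(int);W=f["w"+k];r,g,b=im[...,0],im[...,1],im[...,2];z=W[...,2]
    dish=(b>r+50)&(b>g+30)
    print(k,"dish",dish.sum())
    for n,m in (("rim",dish&(abs(z-.032)<.006)),("plate",dish&(z>.048)&(z<.064)),("green",(g>r+25)&(g>b+15)&(z>.1)),("red",(r>g+60)&(r>b+60)&(abs(g-b)<30)&(z>.12)),
      ("bar",(r<60)&(g<60)&(b<60)&(abs(z-.257)<.012)),("gold",(r>b+50)&(z>.1)&(z<.2)),("foot",(abs(z-.012)<.004)&(abs(r-b)<25)&(r>60))):
        p=W[m]
        p=p[~np.isnan(p[:,0])]
        if len(p)<4: print(n,len(p));continue
        rc=cv2.minAreaRect((p[:,:2]*1000).astype(np.float32))
        print(n,len(p),p.mean(0).round(4),"z",p[:,2].min().round(3),p[:,2].max().round(3),"rect",np.round(rc[0],1),np.round(rc[1],1),round(rc[2],1))
W=f["wb"]
for n,(u,v) in dict(jar=(309,120),bowl=(200,121),spoon1=(330,192),spoon2=(341,256),barA=(322,182),barB=(323,246),mk=(234,175),ptr=(280,171)).items(): print(n,W[v,u].round(3))
```

```text
a dish 5211
rim 893 [0.6098 0.0487 0.0319] z 0.026 0.038 rect [600.   45.2] [172.6 180.4] 83.1
plate 231 [0.6111 0.1255 0.0554] z 0.048 0.059 rect [609.8 124.3] [12.3 68.4] 83.7
green 18 [ 0.6578 -0.0582  0.2175] z 0.21 0.22 rect [660.1 -60.5] [ 9.5 15.4] 39.9
red 55 [ 0.6618 -0.1522  0.1862] z 0.135 0.235 rect [ 661.5 -152.5] [6.8 4. ] 80.0
bar 1103 [ 0.3806 -0.7098  0.2571] z 0.245 0.269 rect [ 490.9 -815.6] [ 577.2 1956. ] 14.3
gold 4243 [ 0.2633 -1.3126  0.1781] z 0.1 0.2 rect [  229.5 -1030. ] [1945.7 1376. ] 89.3
foot 3449 [ 0.2992 -0.4277  0.0126] z 0.008 0.016 rect [ -577.5 -1103. ] [2977.7 2303.2] 5.2
b dish 4846
rim 661 [0.5961 0.0346 0.0321] z 0.026 0.037 rect [599.6  39.4] [160.5 179.7] 83.3
plate 130 [0.6089 0.1246 0.0559] z 0.051 0.06 rect [609.  124.8] [11.3 65.5] 83.1
green 63 [ 0.6563 -0.0655  0.2134] z 0.204 0.221 rect [656.4 -65.5] [10.  21.1] 3.2
red 8 [ 0.6619 -0.1541  0.235 ] z 0.234 0.236 rect [ 661.8 -154.1] [5.6 2.2] 85.3
bar 453 [ 0.5711 -0.2211  0.2566] z 0.245 0.261 rect [ 575.  -221.2] [ 13.9 121.5] 89.0
gold 355 [ 0.576  -0.1695  0.1209] z 0.112 0.157 rect [ 647.5 -181.1] [ 68.2 311.8] 71.7
foot 2368 [ 0.6263 -0.2819  0.0132] z 0.008 0.016 rect [546.6 -77.9] [ 635.3 1179.9] 1.7
jar [ 0.785 -0.228  0.119]
bowl [0.822 0.024 0.006]
spoon1 [ 0.637 -0.29   0.003]
spoon2 [ 0.483 -0.305  0.02 ]
barA [ 0.632 -0.226  0.257]
barB [ 0.518 -0.222  0.258]
mk [ 0.655 -0.067  0.213]
ptr [ 0.658 -0.153  0.233]
```

```bash
cat >> h.py <<'E'
from scipy.spatial.transform import Rotation as Ro
def goal(p,yaw):
    """deltas to TCP p with tool down, jaw axis at world yaw; cm in the present tool frame, rotvec"""
    s=manip.read_state(); R=Ro.from_euler("xyz",s["tool_rot"]).as_matrix()
    best=None
    for q in (yaw,yaw+np.pi):
        z=np.array([np.cos(q),np.sin(q),0]); x=np.array([0,0,-1.]); T=np.stack([x,np.cross(z,x),z],1)
        rv=Ro.from_matrix(R.T@T).as_rotvec()
        if best is None or np.linalg.norm(rv)<np.linalg.norm(best[1]): best=(T,rv)
    d=np.array(p)-s["position"]
    print("t",round(s["t"],2),"pos",s["position"].round(4),"jaw yaw",np.degrees(np.arctan2(R[1,2],R[0,2])).round(2),"F",s["ft_force"].round(1),"gap",round(s["finger_gap"],2))
    print(" d world mm",(d*1000).round(1)," in tool cm now",(R.T@d*100).round(2)," in final tool cm",(best[0].T@d*100).round(2),"rotvec",best[1].round(3),"\n R tool axes cols\n",R.round(3))
E
python3 - <<'E'
from h import *
f=np.load("f0.npz")
im=f["b"].astype(int);W=f["wb"];r,g,b=im[...,0],im[...,1],im[...,2];z=W[...,2]
m=(im.max(-1)<60)&(abs(z-.257)<.006); p=W[m][:,:2]; p=p[(abs(p[:,0]-.575)<.05)&(abs(p[:,1]+.22)<.02)]
c=np.polyfit(p[:,0],p[:,1],1);print("bar slope",c)
dish=(b>r+50)&(b>g+30)
p=W[dish&(abs(z-.032)<.004)][:,:2]; rc=cv2.minAreaRect((p*1000).astype(np.float32)); print(rc, cv2.boxPoints(rc))
# foot: near-grey at 12mm near stand
m=(abs(z-.012)<.004)&(abs(W[...,0]-.577)<.1)&(abs(W[...,1]+.17)<.09)&(abs(r-b)<40)
p=W[m][:,:2]; rc=cv2.minAreaRect((p*1000).astype(np.float32)); print("foot",len(p),rc,p.min(0),p.max(0))
p=W[(g>r+25)&(g>b+15)&(z>.1)]; print("marker pts ang",np.sort(np.arctan2(p[:,1]+.153,p[:,2]-.13)).round(2)[::6], np.hypot(p[:,1]+.153,p[:,2]-.13).round(3)[::6])
goal((.6089,.1246,.13),np.radians(83.2))
E
```

```text
bar slope [-0.00044977 -0.22106087]
((599.6453247070312, 39.38206481933594), (160.47891235351562, 179.7172088623047), 83.26079559326172) [[500.99146  -29.758053]
 [679.4669   -50.84792 ]
 [698.2992   108.52219 ]
 [519.8237   129.61205 ]]
foot 574 ((575.199951171875, -175.74893188476562), (114.57124328613281, 169.09597778320312), 89.20746612548828) [ 0.49058612 -0.23304028] [ 0.66046172 -0.11740862]
marker pts ang [0.78 0.8  0.8  0.8  0.8  0.81 0.81 0.81 0.81 0.82 0.84] [0.131 0.121 0.125 0.111 0.124 0.11  0.124 0.11  0.122 0.108 0.114]
t 0.1 pos [0.2153 0.5055 0.2306] jaw yaw 66.92 F [-0.4  0.3 -0.3] gap 1.0
 d world mm [ 393.6 -380.9 -100.6]  in tool cm now [ 10.08 -51.14 -19.6 ]  in final tool cm [ 10.06 -43.59 -33.17] rotvec [-0.284 -0.001 -0.   ] 
 R tool axes cols
 [[-0.001 -0.92   0.392]
 [-0.001  0.392  0.92 ]
 [-1.     0.    -0.002]]
```

Request:
servo_tool([
  [[0, 0, 0], [-0.142, 0, 0], 0.6],
  [[0, 0, 0], [-0.142, 0, 0], 0.6],
  [[0.5, -4.36, -3.32], [0, 0, 0], 0.6],
  [[0.5, -4.36, -3.32], [0, 0, 0], 0.6],
  [[0.5, -4.36, -3.32], [0, 0, 0], 0.6],
])

```text
t: 0.72
position: [0.3344, 0.3904, 0.2158]
tool_rot: [2.583, 1.57, -2.247]
ft_force: [1.0, 0.6, 0.3]
finger_gap: 0.599
```

Request:
servo_tool([
  [[1, -4.36, -3.32], [0, 0, 0], 0.6],
  [[1, -4.36, -3.32], [0, 0, 0], 0.6],
  [[1, -4.36, -3.32], [0, 0, 0], 0.6],
  [[1, -4.36, -3.32], [0, 0, 0], 0.6],
  [[1, -4.36, -3.32], [0, 0, 0], 0.6],
])

```text
t: 1.35
position: [0.5314, 0.1994, 0.1657]
tool_rot: [1.593, 1.57, 3.045]
ft_force: [1.1, 1.1, 1.2]
finger_gap: 0.596
```

Request:
servo_tool([
  [[1, -4.36, -3.32], [0, 0, 0], 0.6],
  [[1, -4.36, -3.32], [0, 0, 0], 0.6],
  [[0, 0, 0], [0, 0, 0], 0.6],
])

```text
t: 1.72
position: [0.6109, 0.1215, 0.1445]
tool_rot: [2.294, 1.57, -2.542]
ft_force: [-0.7, 0.7, -1.4]
finger_gap: 0.599
```

Run:
```python
from h import *
goal((.609,.1247,.037),np.radians(83.2))
```

```text
t 1.73 pos [0.6109 0.1215 0.1445] jaw yaw 82.91 F [-0.7  0.7 -1.4] gap 0.6
 d world mm [  -1.9    3.2 -107.5]  in tool cm now [10.75  0.22  0.3 ]  in final tool cm [10.75  0.22  0.3 ] rotvec [-0.005 -0.001 -0.001] 
 R tool axes cols
 [[-0.001 -0.992  0.123]
 [-0.001  0.123  0.992]
 [-1.     0.001 -0.001]]
```

Request:
servo_tool([
  [[2.5, 0.22, 0.3], [0, 0, 0], 0.6],
  [[3, 0, 0], [0, 0, 0], 0.6],
  [[3, 0, 0], [0, 0, 0], 0.6],
  [[2.2, 0, 0], [0, 0, 0], 0.6],
  [[0, 0, 0], [0, 0, 0], 0.6],
])

```text
t: 2.35
position: [0.6046, 0.1286, 0.0375]
tool_rot: [1.721, 1.566, -3.109]
ft_force: [-0.1, 0.8, -0.1]
finger_gap: 0.604
```

Request:
servo_tool([
  [[0, 0, 0], [0, 0, 0], 0],
  [[0, 0, 0], [0, 0, 0], 0],
  [[0, 0, 0], [0, 0, 0], 0],
  [[0, 0, 0], [0, 0, 0], 0],
  [[0, 0, 0], [0, 0, 0], 0],
], force=35)

```text
t: 2.98
position: [0.6083, 0.1275, 0.0409]
tool_rot: [-1.735, 1.568, -0.283]
ft_force: [-0.6, -3.0, 6.7]
finger_gap: 0.129
```

Run:
```python
from h import *
goal((.578,.0475,.037),np.radians(89.4))
```

```text
t 2.98 pos [0.6083 0.1275 0.0409] jaw yaw 83.17 F [-0.6 -3.   6.7] gap 0.13
 d world mm [-30.3 -80.   -3.9]  in tool cm now [ 0.39  2.06 -8.3 ]  in final tool cm [ 0.39  2.95 -8.03] rotvec [-0.109 -0.001  0.002] 
 R tool axes cols
 [[ 0.002 -0.993  0.119]
 [-0.001  0.119  0.993]
 [-1.    -0.002 -0.   ]]
```

Request:
servo_tool([
  [[-0.2, 0, 0], [-0.036, 0, 0], 0],
  [[0, 0, 0], [-0.036, 0, 0], 0],
  [[0, 0, 0], [-0.036, 0, 0], 0],
  [[0, 0.8, -1], [0, 0, 0], 0],
  [[0, 0.8, -1], [0, 0, 0], 0],
])

```text
t: 3.6
position: [0.591, 0.1077, 0.0413]
tool_rot: [-1.091, 1.57, 0.47]
ft_force: [0.6, 0.8, -3.0]
finger_gap: 0.133
```

Request:
servo_tool([
  [[0, 0.8, -1.3], [0, 0, 0], 0],
  [[0, 0.7, -1.3], [0, 0, 0], 0],
  [[0, 0, -1.3], [0, 0, 0], 0],
  [[0, 0, -1], [0, 0, 0], 0],
  [[0, 0, 0], [0, 0, 0], 0],
])

```text
t: 4.22
position: [0.5759, 0.0578, 0.0412]
tool_rot: [-3.05, 1.57, -1.492]
ft_force: [0.1, -0.7, -3.0]
finger_gap: 0.134
```

```bash
cat > dish.py <<'E'
from h import *
def dish(n=None):
    c=read_camera("top");W=world(c);im=c["img"].astype(int);r,g,b=im[...,0],im[...,1],im[...,2];z=W[...,2]
    p=W[(b>r+50)&(b>g+30)&(abs(z-.032)<.004)][:,:2]; rc=cv2.minAreaRect((p*1000).astype(np.float32)); print("dish",rc,"\n",cv2.boxPoints(rc).round(1).tolist())
    if n: save(c,n)
    return c,W
E
python3 - <<'E'
from dish import *
dish("pics/1.png")
goal((.578,.0475,.037),np.radians(89.4))
E
```

```text
dish ((576.9155883789062, -27.972091674804688), (157.24647521972656, 179.1056365966797), 89.26426696777344) 
 [[486.3999938964844, -105.4000015258789], [665.5, -107.69999694824219], [667.5, 49.5], [488.3999938964844, 51.79999923706055]]
t 4.28 pos [0.5758 0.0583 0.0412] jaw yaw 89.31 F [ 0.6 -1.2 -2.8] gap 0.13
 d world mm [  2.2 -10.8  -4.2]  in tool cm now [ 0.42 -0.24 -1.07]  in final tool cm [ 0.42 -0.23 -1.08] rotvec [-0.002 -0.001 -0.   ] 
 R tool axes cols
 [[-0.    -1.     0.012]
 [-0.001  0.012  1.   ]
 [-1.     0.    -0.001]]
```

View pics/1.png

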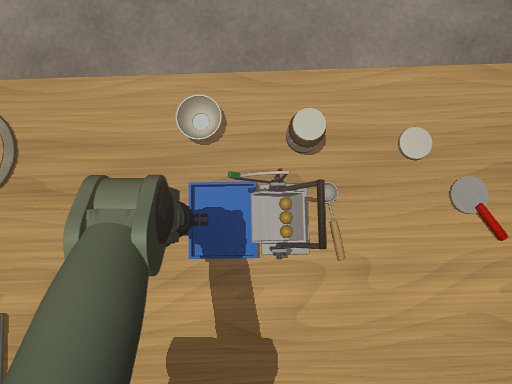

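The dish is square to the stand and centred, with about 1 cm left between its front edge and the foot. I'll close that gap, release and lift clear.

Request:
servo_tool([
  [[0, 0, -0.3], [0, 0, 0], 0],
  [[0, 0, -0.3], [0, 0, 0], 0],
  [[0, 0, -0.2], [0, 0, 0], 0],
  [[0, 0, -0.1], [0, 0, 0], 0],
  [[0, 0, 0], [0, 0, 0], 0],
])

```text
t: 4.9
position: [0.5755, 0.0502, 0.0413]
tool_rot: [-2.422, 1.571, -0.862]
ft_force: [-0.1, 0.6, -2.2]
finger_gap: 0.129
```

Request:
servo_tool([
  [[0, 0, 0], [0, 0, 0], 0.4],
  [[0, 0, 0], [0, 0, 0], 0.4],
  [[0, 0, 0], [0, 0, 0], 0.4],
  [[-2, 0, 0], [0, 0, 0], 0.4],
  [[-4, 0, 0], [0, 0, 0], 0.4],
])

```text
t: 5.52
position: [0.5739, 0.0502, 0.1004]
tool_rot: [1.595, 1.567, -3.128]
ft_force: [1.3, 0.1, -0.1]
finger_gap: 0.398
```

Request:
servo_tool([
  [[-6, 0, 0], [0, 0, 0], 0.4],
  [[-6, 0, 0], [0, 0, 0], 0.4],
  [[-6, 0, 0], [0, 0, 0], 0.4],
  [[-6, 0, 0], [0, 0, 0], 0.4],
  [[0, 0, 0], [0, 0, 0], 0.4],
])

```text
t: 6.15
position: [0.5779, 0.0501, 0.3471]
tool_rot: [-1.62, 1.56, -0.06]
ft_force: [0.7, -0.3, -0.8]
finger_gap: 0.403
```

Run:
```python
from dish import *
dish()
goal((.5755,-.221,.300),np.radians(89.5))
```

```text
dish ((576.7285766601562, -34.99092102050781), (157.2533416748047, 179.9757843017578), 89.212646484375) 
 [[485.70001220703125, -112.4000015258789], [665.5999755859375, -114.80000305175781], [667.7999877929688, 42.400001525878906], [487.79998779296875, 44.900001525878906]]
t 6.2 pos [0.5768 0.0502 0.3439] jaw yaw 89.38 F [-0.8  0.4  0.6] gap 0.4
 d world mm [  -1.3 -271.2  -43.9]  in tool cm now [  4.4   -0.14 -27.11]  in final tool cm [  4.39  -0.11 -27.12] rotvec [-0.002 -0.     0.006] 
 R tool axes cols
 [[ 0.006 -1.     0.011]
 [-0.     0.011  1.   ]
 [-1.    -0.006 -0.   ]]
```

Request:
servo_tool([
  [[0, -0.03, -4.5], [0, 0, 0], 0.4],
  [[0, -0.03, -5.5], [0, 0, 0], 0.4],
  [[0, -0.03, -6], [0, 0, 0], 0.4],
  [[0, 0, -6], [0, 0, 0], 0.4],
  [[0, 0, -5.1], [0, 0, 0], 0.4],
])

```text
t: 6.82
position: [0.5725, -0.2227, 0.3392]
tool_rot: [1.136, 1.568, 2.695]
ft_force: [0.5, 0.3, 0.6]
finger_gap: 0.395
```

Request:
servo_tool([
  [[2, 0, 0], [0, 0, 0], 0.4],
  [[2, 0, 0], [0, 0, 0], 0.4],
  [[0, 0, 0], [0, 0, 0], 0.4],
])

```text
t: 7.2
position: [0.5717, -0.2202, 0.2979]
tool_rot: [1.105, 1.564, 2.664]
ft_force: [0.0, 0.0, -0.0]
finger_gap: 0.401
```

Run:
```python
from dish import *
goal((.5755,-.2215,.233),np.radians(89.4))
a=read_camera("scene");save(a,"pics/2.png")
```

```text
t 7.2 pos [ 0.5717 -0.2202  0.2979] jaw yaw 89.35 F [ 0.  0. -0.] gap 0.4
 d world mm [  3.8  -1.3 -64.9]  in tool cm now [ 6.49 -0.41 -0.15]  in final tool cm [ 6.49 -0.38 -0.13] rotvec [-0.001  0.003 -0.006] 
 R tool axes cols
 [[-0.006 -1.     0.011]
 [ 0.003  0.011  1.   ]
 [-1.     0.006  0.003]]
```

View pics/2.png

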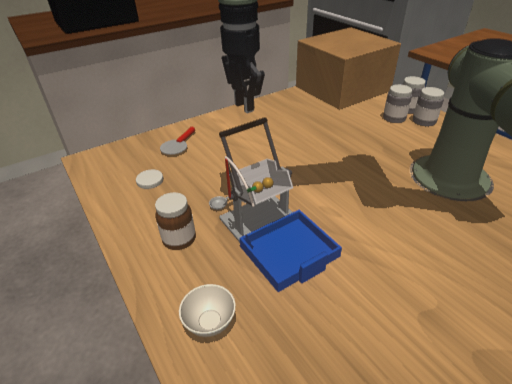

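The fingertips at (249,108) are just above the bar at (245,127), and the dish is against the stand. I'll descend so the fingers straddle the bar.

Request:
servo_tool([
  [[1.3, -0.2, -0.1], [0, 0, 0], 0.4],
  [[1.3, -0.1, 0], [0, 0, 0], 0.4],
  [[1.3, 0, 0], [0, 0, 0], 0.4],
  [[1.3, 0, 0], [0, 0, 0], 0.4],
  [[1.3, 0, 0], [0, 0, 0], 0.4],
])

```text
t: 7.88
position: [0.5763, -0.2217, 0.2353]
tool_rot: [1.1, 1.57, 2.66]
ft_force: [-0.0, 0.1, 0.5]
finger_gap: 0.399
```

Request:
servo_tool([
  [[0, 0, 0], [0, 0, 0], 0.24],
  [[0, 0, 0], [0, 0, 0], 0.24],
  [[0, 0, 0], [0, 0, 0], 0.24],
], force=20)

```text
t: 8.25
position: [0.5768, -0.222, 0.237]
tool_rot: [-2.05, 1.57, -0.49]
ft_force: [0.4, 0.7, -0.4]
finger_gap: 0.238
```

Run:
```python
from dish import *
goal((.5755,-.2215,.233),np.radians(89.4))
# arc waypoints: tool cm per row, hopper steps
th=np.r_[np.arange(0,.81,.05)]
y=140*np.sin(th-.524);z=140*np.cos(th-.524)
print(np.c_[th[1:],-np.diff(z)/10,np.diff(y)/10].round(2).tolist())
```

```text
t 8.25 pos [ 0.5768 -0.222   0.237 ] jaw yaw 89.38 F [ 0.4  0.7 -0.4] gap 0.24
 d world mm [-1.3  0.5 -4. ]  in tool cm now [0.4  0.13 0.04]  in final tool cm [0.4  0.13 0.04] rotvec [-0.    -0.001  0.001] 
 R tool axes cols
 [[ 0.001 -1.     0.011]
 [-0.001  0.011  1.   ]
 [-1.    -0.001 -0.001]]
[[0.05, -0.33, 0.61], [0.1, -0.3, 0.63], [0.15, -0.27, 0.64], [0.2, -0.24, 0.66], [0.25, -0.21, 0.67], [0.3, -0.17, 0.68], [0.35, -0.14, 0.69], [0.4, -0.1, 0.69], [0.45, -0.07, 0.7], [0.5, -0.03, 0.7], [0.55, 0.0, 0.7], [0.6, 0.04, 0.7], [0.65, 0.07, 0.7], [0.7, 0.11, 0.69], [0.75, 0.14, 0.69], [0.8, 0.17, 0.68]]
```

Request:
servo_tool([
  [[0, 0, 0.61], [0, 0, 0], 0.24],
  [[-0.3, 0, 0.63], [0, 0, 0], 0.24],
  [[-0.27, 0, 0.64], [0, 0, 0], 0.24],
  [[-0.24, 0, 0.66], [0, 0, 0], 0.24],
  [[-0.21, 0, 0.67], [0, 0, 0], 0.24],
])

```text
t: 8.88
position: [0.5777, -0.1917, 0.2485]
tool_rot: [-2.635, 1.565, -1.076]
ft_force: [-0.8, -5.6, 4.2]
finger_gap: 0.241
```

Request:
servo_tool([
  [[-0.17, 0, 0.68], [0, 0, 0], 0.24],
  [[-0.14, 0, 0.69], [0, 0, 0], 0.24],
  [[-0.1, 0, 0.69], [0, 0, 0], 0.24],
  [[-0.07, 0, 0.7], [0, 0, 0], 0.24],
  [[0, 0, 0], [0, 0, 0], 0.24],
])

```text
t: 9.5
position: [0.5768, -0.1607, 0.2509]
tool_rot: [0.397, 1.569, 1.958]
ft_force: [-0.9, -0.6, 0.8]
finger_gap: 0.24
```

```bash
cat > ang.py <<'E'
from dish import *
def angles(n=None):
    for k in ("scene","top"):
        c=read_camera(k);W=world(c);im=c["img"].astype(int);r,g,b=im[...,0],im[...,1],im[...,2]
        roi=(abs(W[...,0]-.66)<.03)&(abs(W[...,1]+.1)<.12)&(W[...,2]>.13)
        for nm,m in (("red",(r>g+60)&(r>b+60)&(abs(g-b)<35)),("green",(g>r+25)&(g>b+15))):
            p=W[m&roi]
            if len(p)==0: print(k,nm,0);continue
            rr=np.hypot(p[:,1]+.1525,p[:,2]-.13);q=p[rr>.07]
            a=np.arctan2(q[:,1]+.1525,q[:,2]-.13) if len(q) else np.array([np.nan])
            print(k,nm,len(p),"ang",np.median(a).round(3),"rmax",rr.max().round(3))
        gold=(r>b+60)&(g>b+25)&(abs(W[...,0]-.577)<.095)&(W[...,1]>-.2)&(W[...,1]<.05)&(W[...,2]>.015)
        _,_,st,ce=cv2.connectedComponentsWithStats(gold.astype(np.uint8))
        print(k,"gold",[(ce[i].round().tolist(),int(st[i,4]),np.nanmedian(W[_ == i],0).round(3).tolist()) for i in range(1,len(st)) if st[i,4]>15])
        if n: save(c,f"pics/{n}{k}.png")
E
python3 - <<'E'
from ang import *
goal((.5755,-.1525+.14*np.sin(.79-.524),.13+.14*np.cos(.79-.524)-.016),np.radians(89.4))
angles()
E
```

```text
t 9.5 pos [ 0.5768 -0.1607  0.2509] jaw yaw 89.45 F [-0.9 -0.6  0.8] gap 0.24
 d world mm [-1.3 45.  -1.8]  in tool cm now [0.19 0.18 4.49]  in final tool cm [0.18 0.18 4.49] rotvec [ 0.001  0.002 -0.001] 
 R tool axes cols
 [[-0.001 -1.     0.01 ]
 [ 0.002  0.01   1.   ]
 [-1.     0.001  0.002]]
scene red 33 ang 0.428 rmax 0.105
scene green 21 ang 0.819 rmax 0.133
scene gold [([267.0, 178.0], 60, [0.548, -0.169, 0.128]), ([253.0, 183.0], 72, [0.584, -0.17, 0.129])]
top red 6 ang 0.418 rmax 0.106
top green 68 ang 0.801 rmax 0.132
top gold []
```

Request:
servo_tool([
  [[-0.04, 0, 0.68], [0, 0, 0], 0.24],
  [[0, 0, 0.68], [0, 0, 0], 0.24],
  [[0.03, 0, 0.68], [0, 0, 0], 0.24],
  [[0.06, 0, 0.68], [0, 0, 0], 0.24],
  [[0.08, 0, 0.68], [0, 0, 0], 0.24],
])

```text
t: 10.22
position: [0.5776, -0.1276, 0.2501]
tool_rot: [-1.693, 1.57, -0.133]
ft_force: [-3.0, -3.9, 2.7]
finger_gap: 0.238
```

Request:
servo_tool([
  [[0.1, 0, 0.68], [0, 0, 0], 0.24],
  [[0.1, 0, 0.6], [0, 0, 0], 0.24],
  [[0.1, 0, 0.5], [0, 0, 0], 0.24],
  [[0, 0, 0], [0, 0, 0], 0.24],
  [[0, 0, 0], [0, 0, 0], 0.24],
])

```text
t: 10.85
position: [0.5776, -0.1096, 0.2467]
tool_rot: [0.205, 1.569, 1.765]
ft_force: [-0.2, 0.1, 0.6]
finger_gap: 0.239
```

Run:
```python
from ang import *
goal((.5755,-.1525+.14*np.sin(.81-.524),.13+.14*np.cos(.81-.524)-.016),np.radians(89.4))
angles("3")
```

```text
t 10.85 pos [ 0.5776 -0.1096  0.2467] jaw yaw 89.4 F [-0.2  0.1  0.6] gap 0.24
 d world mm [-2.1 -3.4  1.6]  in tool cm now [-0.16  0.21 -0.34]  in final tool cm [-0.16  0.21 -0.34] rotvec [ 0.     0.001 -0.   ] 
 R tool axes cols
 [[-0.    -1.     0.01 ]
 [ 0.001  0.01   1.   ]
 [-1.     0.     0.001]]
scene red 22 ang 0.797 rmax 0.105
scene green 25 ang 0.821 rmax 0.132
scene gold [([301.0, 258.0], 259, [0.583, 0.016, 0.03])]
top red 0
top green 0
top gold []
```

View pics/3scene.png

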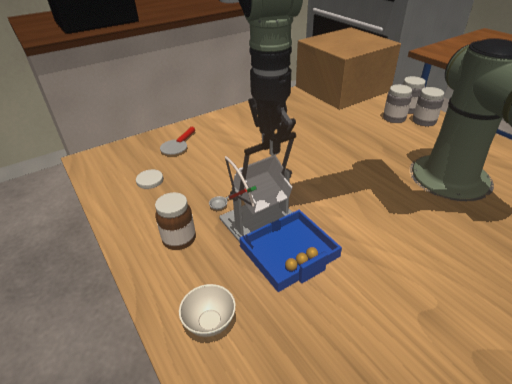

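All three pralines are in the dish, at (290,264), (302,258) and (313,253). The pointer reads 0.797 rad against 0.81–0.82 for the marker. I'll hold here for a moment, then return the hopper to level.

Request:
servo_tool([
  [[0, 0, 0], [0, 0, 0], 0.24],
  [[0, 0, 0], [0, 0, 0], 0.24],
  [[0, 0, 0], [0, 0, 0], 0.24],
  [[0, 0, 0], [0, 0, 0], 0.24],
  [[0, 0, 0], [0, 0, 0], 0.24],
])

```text
t: 11.58
position: [0.5777, -0.1103, 0.247]
tool_rot: [0.303, 1.571, 1.863]
ft_force: [0.1, -0.8, 0.9]
finger_gap: 0.236
```

Request:
servo_tool([
  [[-0.15, 0, -0.68], [0, 0, 0], 0.24],
  [[-0.15, 0, -0.69], [0, 0, 0], 0.24],
  [[-0.12, 0, -0.69], [0, 0, 0], 0.24],
  [[-0.08, 0, -0.7], [0, 0, 0], 0.24],
  [[-0.04, 0, -0.7], [0, 0, 0], 0.24],
])

```text
t: 12.2
position: [0.5775, -0.1455, 0.2525]
tool_rot: [-1.772, 1.57, -0.212]
ft_force: [0.0, 2.9, 2.3]
finger_gap: 0.239
```

Request:
servo_tool([
  [[0, 0, -0.7], [0, 0, 0], 0.24],
  [[0.02, 0, -0.7], [0, 0, 0], 0.24],
  [[0.05, 0, -0.7], [0, 0, 0], 0.24],
  [[0.1, 0, -0.69], [0, 0, 0], 0.24],
  [[0.14, 0, -0.69], [0, 0, 0], 0.24],
])

```text
t: 12.82
position: [0.5768, -0.1802, 0.2491]
tool_rot: [2.029, 1.571, -2.695]
ft_force: [-0.3, 3.2, 1.8]
finger_gap: 0.244
```

Run:
```python
from ang import *
goal((.5755,-.2225,.2355),np.radians(89.4))
angles()
```

```text
t 12.82 pos [ 0.5768 -0.1802  0.2491] jaw yaw 89.38 F [-0.3  3.2  1.8] gap 0.24
 d world mm [ -1.3 -42.3 -13.6]  in tool cm now [ 1.36  0.09 -4.23]  in final tool cm [ 1.36  0.09 -4.23] rotvec [-0. -0. -0.] 
 R tool axes cols
 [[-0.    -1.     0.011]
 [-0.     0.011  1.   ]
 [-1.     0.    -0.   ]]
scene red 23 ang 0.343 rmax 0.105
scene green 21 ang 0.821 rmax 0.133
scene gold [([314.0, 254.0], 36, [0.552, 0.024, 0.032]), ([298.0, 264.0], 106, [0.605, 0.025, 0.032])]
top red 7 ang 0.335 rmax 0.106
top green 65 ang 0.804 rmax 0.131
top gold [([200.0, 207.0], 80, [0.607, 0.024, 0.031]), ([200.0, 220.0], 80, [0.577, 0.024, 0.031]), ([200.0, 232.0], 81, [0.548, 0.025, 0.031])]
```

Request:
servo_tool([
  [[0.17, 0, -0.69], [0, 0, 0], 0.24],
  [[0.18, 0, -0.68], [0, 0, 0], 0.24],
  [[0.22, 0, -0.66], [0, 0, 0], 0.24],
  [[0.25, 0, -0.65], [0, 0, 0], 0.24],
  [[0.28, 0, -0.64], [0, 0, 0], 0.24],
])

```text
t: 13.55
position: [0.5766, -0.2134, 0.2381]
tool_rot: [-2.156, 1.571, -0.596]
ft_force: [0.4, 1.6, 1.0]
finger_gap: 0.238
```

Request:
servo_tool([
  [[0.3, 0, -0.6], [0, 0, 0], 0.24],
  [[0.2, 0, -0.4], [0, 0, 0], 0.24],
  [[0, 0, 0], [0, 0, 0], 0.24],
])

```text
t: 13.92
position: [0.5762, -0.2236, 0.2329]
tool_rot: [2.375, 1.57, -2.349]
ft_force: [-0.8, 0.3, 0.1]
finger_gap: 0.241
```

Run:
```python
from ang import *
goal((.5755,-.2225,.2355),np.radians(89.4))
angles()
```

```text
t 13.93 pos [ 0.5762 -0.2236  0.2329] jaw yaw 89.35 F [-0.8  0.3  0.1] gap 0.24
 d world mm [-0.7  1.1  2.6]  in tool cm now [-0.26  0.07  0.11]  in final tool cm [-0.26  0.07  0.11] rotvec [-0.001 -0.001 -0.001] 
 R tool axes cols
 [[-0.001 -1.     0.011]
 [-0.001  0.011  1.   ]
 [-1.     0.001 -0.001]]
scene red 60 ang 0.02 rmax 0.107
scene green 22 ang 0.822 rmax 0.131
scene gold [([314.0, 254.0], 36, [0.552, 0.024, 0.033]), ([298.0, 264.0], 105, [0.605, 0.025, 0.032])]
top red 6 ang 0.012 rmax 0.107
top green 63 ang 0.802 rmax 0.132
top gold [([200.0, 207.0], 81, [0.607, 0.024, 0.031]), ([200.0, 220.0], 79, [0.577, 0.024, 0.031]), ([200.0, 232.0], 81, [0.548, 0.025, 0.031])]
```

Request:
servo_tool([
  [[0.1, 0, -0.25], [0, 0, 0], 0.24],
  [[0.1, 0, -0.25], [0, 0, 0], 0.24],
  [[0, 0, 0], [0, 0, 0], 0.24],
])

```text
t: 14.4
position: [0.5764, -0.2264, 0.2314]
tool_rot: [-0.108, 1.568, 1.453]
ft_force: [-0.6, 5.9, 2.9]
finger_gap: 0.241
```

Run:
```python
from ang import *
goal((.5755,-.2225,.2355),np.radians(89.4))
angles()
```

```text
t 14.4 pos [ 0.5764 -0.2264  0.2314] jaw yaw 89.43 F [-0.6  5.9  2.9] gap 0.24
 d world mm [-0.9  3.9  4.1]  in tool cm now [-0.4   0.09  0.39]  in final tool cm [-0.41  0.09  0.39] rotvec [0.001 0.003 0.   ] 
 R tool axes cols
 [[ 0.    -1.     0.01 ]
 [ 0.003  0.01   1.   ]
 [-1.    -0.     0.003]]
scene red 60 ang 0.006 rmax 0.107
scene green 21 ang 0.821 rmax 0.132
scene gold [([314.0, 254.0], 35, [0.552, 0.024, 0.033]), ([298.0, 264.0], 104, [0.605, 0.025, 0.032])]
top red 8 ang -0.015 rmax 0.106
top green 65 ang 0.804 rmax 0.132
top gold [([200.0, 207.0], 81, [0.607, 0.024, 0.031]), ([200.0, 220.0], 80, [0.577, 0.024, 0.031]), ([200.0, 233.0], 81, [0.548, 0.025, 0.031])]
```

The hopper is on its level stop: the pointer reads the same as at the start, and contact force has built up. I'll recentre, open the fingers and withdraw upward.

Request:
servo_tool([
  [[0, 0, 0.35], [0, 0, 0], 0.24],
  [[0, 0, 0], [0, 0, 0], 0.4],
  [[0, 0, 0], [0, 0, 0], 0.4],
  [[-2, 0, 0], [0, 0, 0], 0.4],
  [[-3, 0, 0], [0, 0, 0], 0.4],
])

```text
t: 15.12
position: [0.5758, -0.2244, 0.2807]
tool_rot: [1.242, 1.568, 2.801]
ft_force: [-0.3, -0.0, 0.8]
finger_gap: 0.402
```

Request:
servo_tool([
  [[-5, 0, 0], [0, 0, 0], 0.4],
  [[-5, 0, 0], [0, 0, 0], 0.4],
  [[0, 0, 0], [0, 0, 0], 0.4],
  [[0, 0, 0], [0, 0, 0], 0.4],
])

```text
t: 15.62
position: [0.5764, -0.2246, 0.3807]
tool_rot: [1.77, 1.57, -2.953]
ft_force: [0.1, -0.2, 0.4]
finger_gap: 0.397
```

Run:
```python
from ang import *
goal((.5755,-.2225,.2355),np.radians(89.4))
angles("4"); dish()
```

```text
t 15.62 pos [ 0.5764 -0.2246  0.3807] jaw yaw 89.37 F [ 0.1 -0.2  0.4] gap 0.4
 d world mm [  -0.9    2.1 -145.2]  in tool cm now [14.52  0.08  0.21]  in final tool cm [14.52  0.09  0.21] rotvec [-0.001 -0.    -0.   ] 
 R tool axes cols
 [[-0.    -1.     0.011]
 [-0.     0.011  1.   ]
 [-1.     0.    -0.   ]]
scene red 54 ang 0.007 rmax 0.106
scene green 21 ang 0.821 rmax 0.131
scene gold [([314.0, 254.0], 34, [0.552, 0.024, 0.033]), ([298.0, 264.0], 105, [0.606, 0.026, 0.032])]
top red 8 ang -0.016 rmax 0.107
top green 65 ang 0.801 rmax 0.132
top gold [([200.0, 207.0], 83, [0.607, 0.023, 0.031]), ([200.0, 220.0], 83, [0.577, 0.024, 0.031]), ([200.0, 233.0], 87, [0.547, 0.025, 0.031])]
dish ((576.6782836914062, -35.88104248046875), (159.2636260986328, 179.50299072265625), 89.35172271728516) 
 [[486.0, -114.5], [665.5, -116.5], [667.2999877929688, 42.70000076293945], [487.79998779296875, 44.79999923706055]]
```

View pics/4scene.png

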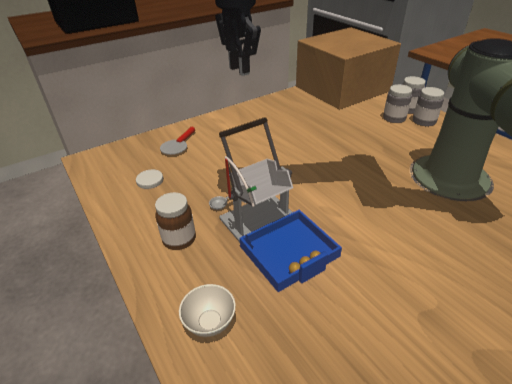

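The hopper is level with its bar at (245,127). The three pralines are in the dish at about (304,261), the dish is against the stand, and the gripper is clear above. Handing the job in.

```bash
python3 -c "
from workcell import manip
print(manip.job_done())"
```

```text
the job is handed in; nothing more can be done
None
```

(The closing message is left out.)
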